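Weigh a carton on the hand spring scale

ROBOT

A 7-joint arm with a two-finger parallel gripper is mounted at the origin on the work surface; the furniture and walls round the work are solid. World frame = base frame: x ahead of the robot, y to its left, z up, the work surface at z = 0. Lengths are in m, angles in rad, forces in N, time in s.
With the tool pointing down it reaches from about 0.425 to 0.95 m from the base axis. Payload 4.7 kg.
Tool frame: the origin (TCP) lies on the centre line of the jaws, within the pads' length; the fingertips stand robot.nose_length ahead of it and the grasp point (between the pads) lies 8 mm behind it (robot.nose_length is the distance from the TCP to the fingertips, in m); z points along the fingers, y is the line along which they close (so a half turn about z gives the same grasp; the last joint's range is limited). The gripper opens to 85 mm and grips with 20 to 120 N. Pads are 22 mm wide; open, the fingers measure 114 mm over their backs; the gripper's body (76 mm by 85 mm) begins 54 mm behind the grasp point. The pads swing forward as they close: fully open they stand 13 mm farther back than shut.
Start: joints at [-1.201, 0.469, -0.049, 1.532, 0.024, 1.141, -0.082], TCP at [0.262, 0.622, 0.242] pointing down, gripper open.
Joint ranges: [-2.59, 2.59], [-0.33, 1.99], [-1.39, 1.29], [0.1, 2.45], [-1.04, 4.18], [0.21, 1.99], [-2.66, 2.66]. Speed limits (rad/s): [2.57, 2.57, 3.14, 3.14, 3.14, 3.14, 3.14].

INTERFACE

Orientations are given as [roll, pitch, yaw] about the fixed x, y, z axes, in that order (R = Rz(yaw) Ry(pitch) Rx(roll)).
In Python, from plant import robot gives the robot as it stands. Calls block until the motion is done:
- robot.goto(position, orientation): joint-space move of the TCP to a pose.
- robot.move_straight(position, vel=0.15, attitude=None, contact_N=None): straight line of the TCP; attitude=None keeps the orientation; vel is the mean speed in m/s. With contact_N (N) it stops when the force on the tool has changed by that much, and returns True; else False.
- robot.move_joints(angles): joint-space move.
- robot.grip(opening, strength=None): opening from 0.0 (shut) to 1.0 (fully open); strength is the grip in N (None keeps the last); returns when the fingers have stopped.
- robot.sleep(seconds).
- robot.inverse_kinematics(position, orientation): joint angles nearest the present ones, or None.
- robot.sense(): the state.
- robot.grab_frame(name): name is "scene" or "top" or "wrist"; returns a dict with "image" (420x560x3 uint8, red, green, blue), "range_z" (420x560 float32, m along the optical axis (not along the pixel's ray), 0 where there is no reading), "fx", "fy", "cx", "cy" (pixels), "R" (3x3) and "t" (3): a world point X has camera coordinates R X + t. Camera axes: x right, y down, z forward; pixel columns grow to the right and rows downward; lengths in m; the calibration is good to about 2 mm. A picture is of the moment at which its call begins.
A pose or a line that the arm cannot do raises robot.IKError and nothing moves.
- robot.close_job(): hands the job in; it is judged then, once.
The state is a dict: "t": time; "joint_pos": joint angles; "joint_velocities": joint speeds; "effort": joint torques, N m; "tcp_pos": TCP position; "tcp_rot": TCP orientation; "wrist_force": force on the tool from outside, world axes, zero at the start; "torque": the same for the moment, N m; "opening": opening from 0.0 (shut) to 1.0 (fully open); "gripper_force": force on a finger pad.
Only numpy, scipy, OpenCV 4.12 (cv2) and the standard library are available. Lean on these libraries where they do the work, as an engineer would, in place of code of your own. Each camera call takes 0.05 s, during which the arm holds its last target. There are 200 camera calls.

TASK

Weigh the carton with the hand spring scale: take the scale out of its wire stand by the black crossbar on top, slip its steel hook under the middle of the carton's white carrying handle, and lift gently, by the scale alone, until the whole carton hangs more than 3 cm clear of the desk. Finish there, holding it up level and still with the scale plumb, so that the pointer can be read; nothing is put down at the end. Do not touch the carton with the gripper, do not run the spring out to its stop, and leave the mug and the roll of packing tape where they are.

Things in the scene. Friction and masses are not known exactly. Their poses are not given: they have to be found in the camera images.
- scale: Hand spring scale, 190 g, upright in its stand. Origin: centre of the black crossbar on top, 24 x 78 x 40 mm (x, y, z): grip it here, across x. Under it a blue housing 20 x 46 mm (x, y) down to z = -84 mm, white graduated face with red pointer on its -x side; a steel hook on a sprung slide hangs from its bottom. z points up; at yaw 0 the face looks to -x (the robot) and the hook opens to +x.
- hook (a point): Middle of the hook's inside floor, 140 mm under the scale's origin with the spring slack. The hook is a J of steel strip, 20 mm wide along y, 4 mm thick: back inside at x = -10 mm, 20 mm inner width, low tip at x = +10 to +16 mm whose top is 13 mm above the floor; strip 4 mm below the floor; a neck closes it 41 mm above the floor. The gap between tip and neck is open to the scale's +x.
- scale_slide (a joint): Pull-out of the scale's spring, m: 0 slack, 0.04 at the end stop; 245 N/m, lightly damped, so 4 mm for 100 g; the face has a mark every 4 mm. Its own friction is negligible.
- carton: Closed brown carton on the desk, 110 x 150 x 52 mm (x, y, z), 300 to 650 g, evenly packed, bar-code label on its -x side; loose. Origin: centre of its underside, z up. On top a rigid white carrying handle along y: round bar 9 mm thick, axis 92.5 mm above the underside, straight from y = -36 to +36 mm, uprights at y = -50 and +50 mm. The hook fits from either side.
- handle (a point): Middle of the underside of the carton's handle bar, 88 mm above the carton's underside and 36 mm above its top.
- stand: Stand fixed to the desk: grey base 100 x 100 x 10 mm (origin under its centre), two 6 mm steel wires rising at x = +40, y = -29 and +29 mm and bent forward level, top at z = 144 mm, to x = -25 mm with ends turned up 5 mm. The crossbar lies across them, centre at z = 164 mm; housing and hook hang between the wires and come out straight up (130 mm frees all).
- scanner_on_stand: Bar-code scanner in its stand, fixed, 278 mm high, between the scale's stand and the carton: carry the hanging scale round its front (robot) side. Origin under its foot; its head (z 140 to 278 mm) reaches 85 mm from it towards the robot, its 12 mm thin foot plate 120 mm.
- mug: White mug, 82 mm across, 91 mm high, behind the stand; to be left alone. Origin under its centre.
- packing_tape: Roll of brown packing tape, 110 mm across, 48 mm high, lying flat between scanner and carton; to be left alone. Origin under its centre.

How it is judged:
On the way:
1. the hook is under the middle of the carton's handle while the carton still stands on the desk (distance between hook and handle below 0.022 m and height (world z) of carton below 0.01 m), for 0.05 s.
At the end, for the whole second after the job is handed in: The carton hangs in the hook by the middle of its handle (18 mm), spring out over 8 mm, underside over 30 mm up, tilt under 8 degrees, slower than 20 mm/s and 0.2 rad/s, touched by no robot part, tape roll or mug; the fingers hold the scale, plumb within 7 degrees (height (world z) of carton above 0.03 m and angle between carton's own z axis and vertical below 0.14 rad and linear speed of carton below 0.02 m/s and angular speed of carton below 0.2 rad/s and value of joint scale_slide above 0.008 m and distance between hook and handle below 0.018 m and angle between scale's own z axis and vertical below 0.12 rad and contact force between the fingers and scale above 1 N and contact force between each of the arm, the fingers and carton below 0.3 N and contact force between carton and packing_tape below 0.3 N and contact force between carton and mug below 0.3 N); the arm keeps its last pose, push and grip.
It fails at once if the gripper or arm pushes on the carton (over 2 N) (contact force between any of the fingers, the arm and carton above 2 N).
It fails at once if the spring is run out to its stop (over 38 mm) (value of joint scale_slide above 0.038 m).
It fails at once if a bystander is moved by more than 30 mm (distance of any of mug, packing_tape from where it was at the start of the episode above 0.03 m).
It also fails if it takes over 61 s, if anything falls off the work surface, if the arm or the gripper's body presses on something with over 40 N, if the wrist force passes 120 N, or if a joint passes its speed limit or range.

## Working session

There is one attempt and no reset: what is moved stays moved. The work goes in short steps, each a Python script; the robot and the scene stay as the last script left them, time stands still between calls to the robot, and variables do not carry over. Pictures are saved under pics/ and viewed, at most 10 in all, crops included, and the job is handed in when it is done.

```bash
ls; mkdir -p pics; cat > h.py <<'E'
import numpy as np, cv2
from plant import robot
def snap(cam,name):
    f=robot.grab_frame(cam); cv2.imwrite(f'pics/{name}.png',f['image'][:,:,::-1]); np.savez(f'pics/{name}.npz',**f); return f
def cloud(f):
    z=f['range_z']; v,u=np.mgrid[:z.shape[0],:z.shape[1]]
    P=np.stack([(u-f['cx'])/f['fx']*z,(v-f['cy'])/f['fy']*z,z],-1)
    W=(P-f['t'])@f['R']; W[z<=0]=np.nan; return W
E
python3 - <<'E'
from h import *
s=robot.sense();print(s['t'],s['tcp_pos'],s['tcp_rot'],robot.nose_length)
a=snap('scene','s0');b=snap('top','t0')
for f in(a,b): print(-f['R'].T@f['t'],f['fx'])
cv2.imwrite('pics/both.png',cv2.resize(np.hstack([a['image'],b['image']])[:,:,::-1],(800,300)))
E
```

```text
pics
0.0 [0.26186584 0.62151504 0.24124866] [-3.13962848e+00  5.22312761e-05  2.74284291e+00] 0.011
[-0.1236844  -0.48630097  0.97346197] 498.0328520500345
[0.40816683 0.0361645  1.34830396] 427.43902914299224
```

View pics/s0.png

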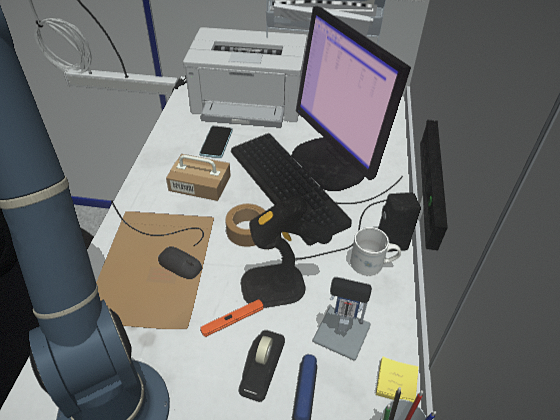

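View pics/t0.png

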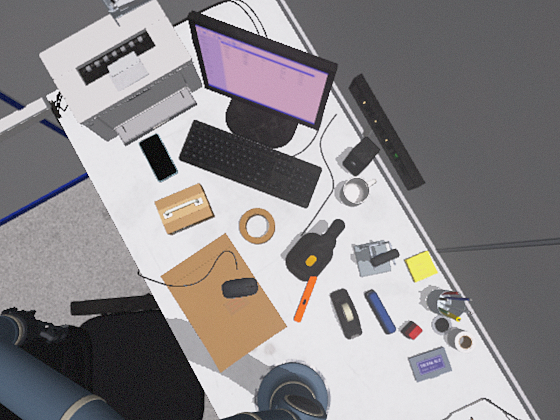

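The scene view shows the carton at about (198,178), the scale on its stand at (348,300), the scanner at (275,250), the tape at (247,225) and the mug at (371,250). In the top view they are at (185,210), (380,258), (315,250), (257,226) and (353,190). Next I'll turn these into positions.

```bash
python3 - <<'E'
from h import *
T={k:np.load(f'pics/{k}.npz') for k in('s0','t0')}
W={k:cloud(v) for k,v in T.items()}
def box(k,u0,u1,v0,v1,zl,zh,name,dark=None):
    P=W[k][v0:v1,u0:u1].reshape(-1,3);C=T[k]['image'][v0:v1,u0:u1].reshape(-1,3).astype(int)
    m=(P[:,2]>zl)&(P[:,2]<zh)
    if dark: m&=C.max(1)<dark
    P=P[m]; r=cv2.minAreaRect(P[:,:2].astype(np.float32)); print(name,k,len(P),np.round(r[0],4),np.round(r[1],4),round(r[2],1),'box',np.round(cv2.boxPoints(r),3).tolist(),'zmed',np.round(np.median(P[:,2]),4),np.round(P.mean(0),4))
for k,b in(('t0',(145,225,175,245)),('s0',(155,240,140,205))):
    box(k,*b,.045,.06,'cartontop'); box(k,*b,.075,.11,'handle')
for k,b in(('t0',(345,405,230,285)),('s0',(305,380,270,365))):
    box(k,*b,.165,.2,'bar'); box(k,*b,.005,.013,'base');box(k,*b,.135,.155,'wires')
for k,b in(('t0',(280,348,215,285)),('s0',(240,345,190,310))):
    box(k,*b,.005,.02,'foot');box(k,*b,.14,.29,'head')
box('t0',235,280,204,246,.04,.055,'tape');box('t0',335,378,174,208,.08,.1,'mug')
E
```

```text
cartontop t0 1640 [0.5745 0.3359] [0.1106 0.1505] 23.1 box [[0.49399998784065247, 0.382999986410141], [0.5529999732971191, 0.24500000476837158], [0.6549999713897705, 0.2879999876022339], [0.5960000157356262, 0.4269999861717224]] zmed 0.052 [0.5735 0.3349 0.0521]
handle t0 110 [0.5749 0.3352] [0.0098 0.1055] 23.2 box [[0.550000011920929, 0.38199999928474426], [0.5910000205039978, 0.2849999964237213], [0.6000000238418579, 0.289000004529953], [0.5590000152587891, 0.38600000739097595]] zmed 0.095 [0.5747 0.3339 0.0939]
cartontop s0 1335 [0.5843 0.2936] [0.136  0.2482] 13.6 box [[0.48899999260902405, 0.39800000190734863], [0.546999990940094, 0.15700000524520874], [0.6800000071525574, 0.1889999955892563], [0.6209999918937683, 0.4300000071525574]] zmed 0.053 [0.5663 0.3266 0.0529]
handle s0 137 [0.5736 0.3345] [0.0111 0.1081] 23.3 box [[0.546999990940094, 0.38199999928474426], [0.5899999737739563, 0.28299999237060547], [0.6000000238418579, 0.28700000047683716], [0.5569999814033508, 0.38600000739097595]] zmed 0.0944 [0.5741 0.3312 0.0924]
bar t0 257 [ 0.4242 -0.2486] [0.0242 0.0771] 23.5 box
[... 2469 characters left out ...]
 [0.414000004529953, -0.25200000405311584], [0.5400000214576721, -0.13300000131130219], [0.41200000047683716, 0.0020000000949949026]] zmed 0.2125 [ 0.4348 -0.093   0.2144]
tape t0 588 [0.5229 0.1099] [0.1079 0.1074] 1.5 box [[0.46799999475479126, 0.16200000047683716], [0.4699999988079071, 0.054999999701976776], [0.578000009059906, 0.057999998331069946], [0.574999988079071, 0.16500000655651093]] zmed 0.0477 [0.5225 0.1098 0.0475]
mug t0 155 [ 0.6299 -0.1903] [0.0802 0.0889] 66.9 box [[0.5730000138282776, -0.20999999344348907], [0.6549999713897705, -0.24500000476837158], [0.6869999766349792, -0.17100000381469727], [0.6050000190734863, -0.13600000739097595]] zmed 0.089 [ 0.6297 -0.194   0.088 ]
```

```bash
python3 - <<'E'
from h import *
W=cloud(np.load('pics/t0.npz'))[215:290,275:350].reshape(-1,3)
for a,b in((.13,.2),(.2,.25),(.25,.3)):
    P=W[(W[:,2]>a)&(W[:,2]<b)&(W[:,1]>-.2)]; print(a,len(P),np.round(P.min(0),3),np.round(P.max(0),3))
A=np.array([.424,-.249]);B=np.array([.5745,.335]); C=B-.09*np.array([np.cos(.405),np.sin(.405)])
for yaw in(.408+np.pi/2,.408-np.pi/2):
  for z in(.156,.3,.36,.42,.46):
    for p in(A,A+(C-A)*.25,A+(C-A)*.5,C,B,[.33,-.08],[.30,-.05],[.28,0.]):
      q=robot.inverse_kinematics([*p,z],[np.pi,0,yaw]); print(round(yaw,2),z,np.round(p,2),None if q is None else np.round(q,2))
E
```

```text
0.13 241 [ 0.374 -0.141  0.158] [0.531 0.    0.2  ]
0.2 525 [ 0.375 -0.105  0.2  ] [0.492 0.    0.25 ]
0.25 463 [ 0.417 -0.102  0.25 ] [ 0.485 -0.034  0.28 ]
1.98 0.156 [ 0.42 -0.25] [-0.28  0.38  0.91  2.09 -0.4   0.86  1.27]
1.98 0.156 [ 0.44 -0.11] [-0.47  0.26  0.74  2.16 -0.24  0.8   0.83]
1.98 0.156 [0.46 0.03] [-0.52  0.23  0.44  2.14 -0.14  0.79  0.41]
1.98 0.156 [0.49 0.3 ] [-0.78  0.4   0.2   1.87 -0.1   0.88 -0.12]
1.98 0.156 [0.57 0.34] [-0.73  0.53  0.19  1.66 -0.12  0.97 -0.08]
1.98 0.156 [ 0.33 -0.08] [-0.62  0.    0.75  2.39 -0.    0.75  0.55]
1.98 0.156 [ 0.3  -0.05] [-0.31 -0.05  0.33  2.44  0.02  0.76  0.41]
1.98 0.156 [0.28 0.  ] None
1.98 0.3 [ 0.42 -0.25] [-0.52  0.17  1.11  1.92 -0.17  1.15  1.07]
1.98 0.3 [ 0.44 -0.11] [-0.57  0.03  0.75  1.98 -0.02  1.14  0.61]
1.98 0.3 [0.46 0.03] [-0.61  0.04  0.49  1.97 -0.02  1.14  0.29]
1.98 0.3 [0.49 0.3 ] [-0.8   0.26  0.23  1.71 -0.06  1.18 -0.15]
1.98 0.3 [0.57 0.34] [-0.75  0.41  0.22  1.5  -0.09  1.24 -0.1 ]
1.98 0.3 [ 0.33 -0.08] [-0.68 -0.28  0.65  2.18  0.18  1.19  0.29]
1.98 0.3 [ 0.3  -0.05] [-0.62 -0.33  0.49
[... 3289 characters left out ...]
]
-1.16 0.42 [0.57 0.34] [ 0.07  0.6  -1.18  1.25  0.55  1.63  2.55]
-1.16 0.42 [ 0.33 -0.08] [ 0.98 -0.25 -0.65  1.9  -0.15  1.44 -2.37]
-1.16 0.42 [ 0.3  -0.05] [ 0.66 -0.3  -0.44  1.96 -0.13  1.45 -2.48]
-1.16 0.42 [0.28 0.  ] None
-1.16 0.46 [ 0.42 -0.25] [-0.6   0.01  1.08  1.65 -0.01  1.49 -2.25]
-1.16 0.46 [ 0.44 -0.11] [ 0.6  -0.   -0.43  1.65 -0.    1.49 -2.57]
-1.16 0.46 [0.46 0.03] None
-1.16 0.46 [0.49 0.3 ] [ 0.2   0.39 -1.17  1.39  0.36  1.59  2.61]
-1.16 0.46 [0.57 0.34] [ 0.05  0.58 -1.18  1.16  0.54  1.71  2.57]
-1.16 0.46 [ 0.33 -0.08] [ 1.01 -0.26 -0.66  1.82 -0.16  1.53 -2.36]
-1.16 0.46 [ 0.3  -0.05] [ 0.38 -0.29 -0.24  1.89 -0.07  1.54 -2.58]
-1.16 0.46 [0.28 0.  ] None
```

```bash
python3 - <<'E'
from h import *
yaw=.409+np.pi/2
p=robot.sense()['tcp_pos']; robot.grip(1.0)
robot.move_straight([p[0],p[1],.44],vel=.25)
robot.goto([.50,.30,.45],[np.pi,0,yaw])
robot.move_straight([.423,-.2497,.45],vel=.25)
robot.move_straight([.423,-.2497,.23],vel=.25)
s=robot.sense();print(s['t'],s['tcp_pos'],s['tcp_rot'],s['joint_pos'])
snap('wrist','w1')
E
```

```text
6.1417 [ 0.42379571 -0.25011164  0.23102884] [3.14016867e+00 1.51382069e-03 1.97996815e+00] [-0.20345973  0.21084869  0.76196344  2.00412001 -0.17418132  0.98878858
  1.05262535]
```

View pics/w1.png

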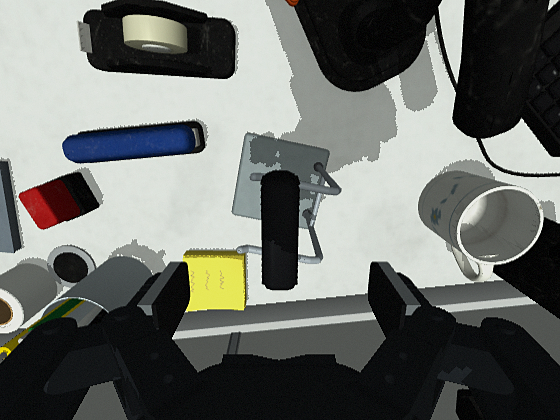

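The wrist view shows the crossbar at column 280, between the pads at about columns 187 and 370, so it is centred and aligned. I'll check its position from this depth image, then grip and lift.

```bash
python3 - <<'E'
from h import *
P=cloud(np.load('pics/w1.npz'))[165:295,255:305].reshape(-1,3); P=P[(P[:,2]>.176)&(P[:,2]<.195)]
r=cv2.minAreaRect(P[:,:2].astype(np.float32));print(r,np.median(P[:,2]))
c=(np.array(r[0])+[.423,-.2497])/2
if np.hypot(*(c-[.423,-.2497]))<.004:
    robot.move_straight([*c,.157],vel=.12)
    print(robot.sense()['wrist_force'],robot.sense()['tcp_pos'])
    robot.grip(0.0,strength=90)
    s=robot.sense();print(s['t'],s['opening'],s['gripper_force'],s['wrist_force'],s['tcp_pos'])
    if s['gripper_force']>20:
        robot.move_straight([*c,.20],vel=.08); robot.move_straight([*c,.455],vel=.2)
        s=robot.sense();print(s['t'],s['opening'],s['gripper_force'],s['wrist_force'],s['tcp_pos'])
        snap('scene','s1')
E
```

```text
((0.42383429408073425, -0.24917200207710266), (0.024038605391979218, 0.07579110562801361), 22.86324119567871) 0.18192639635578825
[-0.23875139 -0.6345372   0.39968993] [ 0.42390634 -0.24983901  0.15762705]
7.5417 0.26918955914511095 87.8428316116333 [-0.18279205  1.49581677  3.96845706] [ 0.42373471 -0.24952108  0.15741616]
9.65 0.2725084651924964 88.06556582450867 [-0.17634861  0.99546804 -2.17076582] [ 0.422968   -0.24916754  0.45390585]
```

```bash
python3 - <<'E'
from h import *
yaw=.405+np.pi/2; d=np.array([np.cos(.405),np.sin(.405)]); H=np.array([.5743,.3349]); C=H-.07*d
R=[np.pi,0,yaw]
robot.move_straight([.40,-.06,.455],vel=.2)
robot.move_straight([*C,.455],vel=.2,attitude=R)
robot.move_straight([*C,.23],vel=.2)
robot.move_straight([*C,.1995],vel=.05); robot.sleep(.3)
s=robot.sense();print(s['t'],s['opening'],s['wrist_force'],s['tcp_pos'],s['tcp_rot'])
f=snap('scene','s2'); snap('wrist','w2')
cv2.imwrite('pics/s2c.png',cv2.resize(f['image'][70:220,110:310,::-1],(800,600),interpolation=cv2.INTER_CUBIC))
E
```

```text
15.2083 0.2683796047945875 [ 0.51817406  0.35603411 -0.97311427] [0.51008652 0.30738013 0.19977463] [ 3.14108727e+00 -1.39239284e-04  1.97581331e+00]
```

View pics/s2c.png

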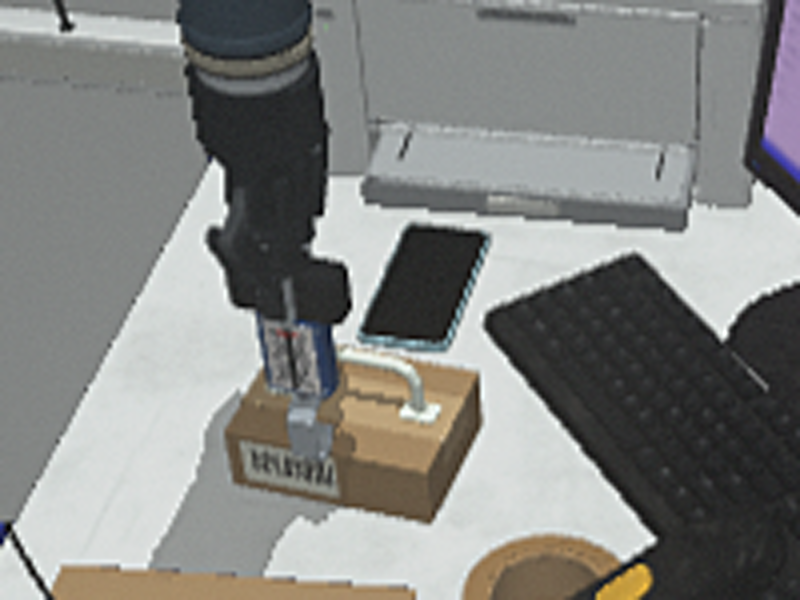

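View pics/w2.png

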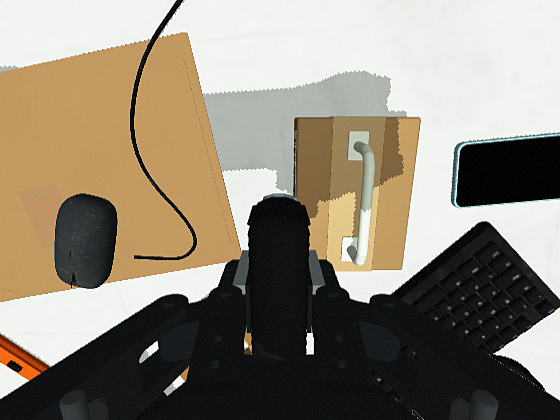

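The scene crop shows the scale hanging plumb in the fingers, with the hook at about crop (310,435), just in front of the carton. The wrist view shows the handle at columns 350–370, parallel to the scale. I'll check the hook's actual position by depth.

```bash
python3 - <<'E'
from h import *
f=np.load('pics/s2.npz');W=cloud(f);d=np.array([np.cos(.405),np.sin(.405)]);e=np.array([-d[1],d[0]]);H=np.array([.5743,.3349])
P=W[145:190,170:205].reshape(-1,3);C=f['image'][145:190,170:205].reshape(-1,3).astype(int)
x=(P[:,:2]-H)@d;y=(P[:,:2]-H)@e
m=(x>-.12)&(x<-.04)&(P[:,2]>.055)&(abs(y)<.04)
for a in np.arange(.055,.17,.006):
    k=m&(P[:,2]>=a)&(P[:,2]<a+.006)
    if k.any(): print(round(a,3),k.sum(),'x',np.round([x[k].min(),np.median(x[k]),x[k].max()],4),'y',np.round([y[k].min(),y[k].max()],4),np.median(C[k],0))
w=np.load('pics/w2.npz');V=cloud(w)[110:290,290:430].reshape(-1,3);V=V[(V[:,2]>.08)&(V[:,2]<.11)]
r=cv2.minAreaRect(V[:,:2].astype(np.float32));print(r,np.percentile(V[:,2],95))
E
```

```text
0.055 8 x [-0.0579 -0.0493 -0.0419] y [-0.0263  0.0395] [112.5  95.5  74. ]
0.061 6 x [-0.0777 -0.0672 -0.0619] y [-0.011   0.0016] [114.  120.5 124.5]
0.067 11 x [-0.0802 -0.0645 -0.0605] y [-0.0119 -0.002 ] [116. 123. 128.]
0.073 19 x [-0.0861 -0.0792 -0.0577] y [-0.0117  0.0113] [108. 113. 116.]
0.079 23 x [-0.0879 -0.0827 -0.0565] y [-0.0118  0.0086] [107. 112. 114.]
0.085 13 x [-0.087  -0.084  -0.0814] y [-0.0094  0.0086] [107. 112. 115.]
0.091 11 x [-0.0856 -0.0837 -0.0792] y [-0.0104  0.0083] [106. 112. 115.]
0.097 10 x [-0.0861 -0.0832 -0.0814] y [-0.0107  0.0071] [104.5 110.5 113.5]
0.103 26 x [-0.0867 -0.0809 -0.0723] y [-0.0101  0.0093] [149.5 157.5 164. ]
0.109 24 x [-0.087  -0.0735 -0.0672] y [-0.0103  0.0079] [111.  117.5 121. ]
0.115 4 x [-0.0747 -0.0727 -0.0706] y [-0.0088  0.007 ] [104.5 112.  116.5]
0.121 7 x [-0.0794 -0.0786 -0.0709] y [-0.0225  0.0212] [ 89.  95. 101.]
0.127 27 x [-0.0832 -0.0796 -0.0639] y [-0.0236  0.0197] [102. 109. 113.]
0.133 32 x [-0.0833 -0.0793 -0.0634] y [-0.0247  0.0201] [89.5 95.5 97.5]
0.139 33 x [-0.0837 -0.0801 -0.0658] y [-0.0243  0.0196] [89. 90. 90.]
0.145 29 x [-0.0836 -0.0806 -0.0636] y [-0.0246  0.0195] [84. 86. 91.]
0.151 36 x [-0.0852 -0.0796 -0.0633] y [-0.0236  0.0181] [98. 98. 98.]
0.157 33 x [-0.0841 -0.0799 -0.0652] y [-0.0238  0.0197] [89. 93. 96.]
0.163 32 x [-0.0865 -0.08   -0.0672] y [-0.0244  0.0185] [106. 106. 107.]
0.169 34 x [-0.0846 -0.0798 -0.0651] y [-0.0257  0.021 ] [94.  96.5 97. ]
((0.5746179223060608, 0.33518368005752563), (0.009208904579281807, 0.10522779077291489), 23.272632598876953) 0.09632171500850181
```

```bash
python3 - <<'E'
from h import *
d=np.array([np.cos(.405),np.sin(.405)]);e=np.array([-d[1],d[0]]);G=np.array([.5745,.335])+.001*e
hit=robot.move_straight([*G,.1995],vel=.05,contact_N=3); s=robot.sense();print(hit,s['t'],s['wrist_force'],s['tcp_pos'])
if not hit:
    for z in(.212,.222,.232,.242,.252):
        robot.move_straight([*G,z],vel=.015); robot.sleep(.15); s=robot.sense();print(round(s['t'],2),z,np.round(s['wrist_force'],2),np.round(s['tcp_pos'],4),s['opening'])
f=snap('scene','s3')
cv2.imwrite('pics/s3c.png',cv2.resize(f['image'][70:220,110:310,::-1],(800,600),interpolation=cv2.INTER_CUBIC))
E
```

```text
False 16.8667 [-0.44051193 -0.15000478 -1.45189804] [0.57383894 0.33581432 0.19954969]
18.0 0.212 [ 0.34  0.62 -2.11] [0.574  0.3359 0.2119] 0.2719275213385807
18.97 0.222 [-0.31 -0.27 -2.21] [0.5741 0.3359 0.2219] 0.27183463833741617
19.93 0.232 [ 0.18  0.12 -3.86] [0.574  0.3359 0.2318] 0.26912266910403504
20.9 0.242 [-0.25  0.66 -6.06] [0.574  0.3359 0.2418] 0.2718405725730867
21.87 0.252 [-0.42 -0.3  -5.81] [0.574  0.3359 0.2519] 0.27158703679153984
```

View pics/s3c.png

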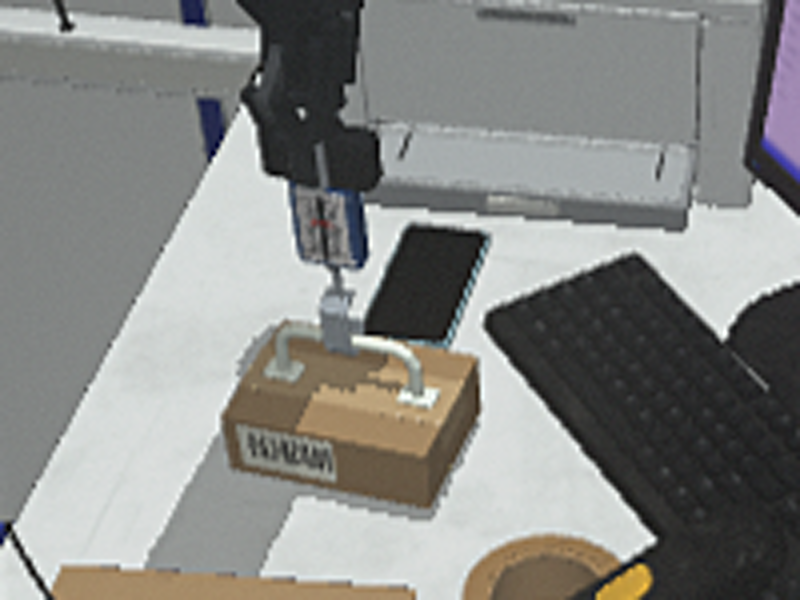

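The crop shows the hook seated at mid-handle around (340,340), with the carton level and just off the desk. I'll raise it gently, let it settle and check.

```bash
python3 - <<'E'
from h import *
p=robot.sense()['tcp_pos'];G=np.array([.5745,.335])+.001*np.array([-np.sin(.405),np.cos(.405)])
robot.move_straight([*G,.295],vel=.02); robot.sleep(4)
def meas(f):
    W=cloud(f)[60:215,140:260].reshape(-1,3);C=f['image'][60:215,140:260].reshape(-1,3).astype(int)
    m=(C[:,0]-C[:,2]>35)&(W[:,2]>.06)&(W[:,2]<.14)&(np.hypot(W[:,0]-.5745,W[:,1]-.335)<.1)
    Q=W[m]; 
    for _ in range(4):
        h=np.percentile(Q[:,2],60) if _==0 else None
        if _==0: k=abs(Q[:,2]-h)<.015
        A=np.c_[Q[k,:2]-[.5745,.335],np.ones(k.sum())]; c=np.linalg.lstsq(A,Q[k,2],rcond=None)[0]
        k=abs(np.c_[Q[:,:2]-[.5745,.335],np.ones(len(Q))]@c-Q[:,2])<.003
    return k.sum(),np.round(c,4),np.round(Q[k].mean(0),4)
for i in range(4):
    f=robot.grab_frame('scene'); print(meas(f)); robot.sleep(.3)
f=snap('scene','s4');s=robot.sense();print(s['t'],s['wrist_force'],s['tcp_pos'],s['tcp_rot'],s['gripper_force'])
cv2.imwrite('pics/s4c.png',cv2.resize(f['image'][60:210,110:310,::-1],(800,600),interpolation=cv2.INTER_CUBIC))
E
```

```text
(np.int64(961), array([0.0016, 0.0018, 0.1106]), array([0.5675, 0.3226, 0.1105]))
(np.int64(931), array([-1.000e-04,  1.800e-03,  1.106e-01]), array([0.5678, 0.3229, 0.1106]))
(np.int64(949), array([0.0031, 0.0019, 0.1106]), array([0.5673, 0.3223, 0.1105]))
(np.int64(962), array([0.0029, 0.0027, 0.1105]), array([0.5681, 0.3229, 0.1104]))
29.6667 [-0.10457948 -0.51095326 -4.99903457] [0.57410733 0.33590326 0.29500694] [-3.14158889e+00  1.50132413e-05  1.97583158e+00] 88.24176907539368
```

View pics/s4c.png

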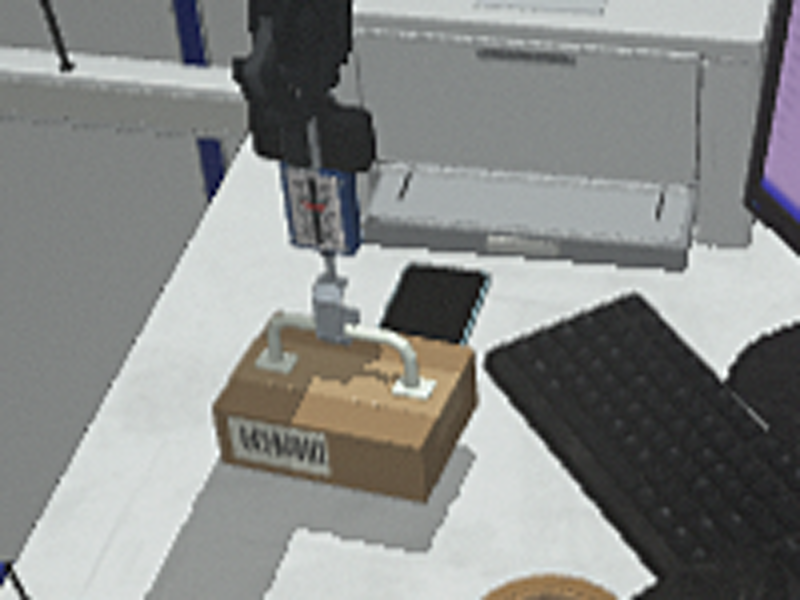

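The carton hangs level and still, with its underside about 58 mm up, the spring out about 15 mm and the hook at mid-handle near (335,320). I'm handing the job in.

```bash
python3 -c "
from plant import robot
print(robot.close_job())"
```

```text
the job is handed in; nothing more can be done
None
```

I handed the job in with the carton hanging level and still from the scale, about 58 mm clear of the desk; the spring is out about 15 mm, so it weighs roughly 370 g (the judge's verdict was not shown).

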